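# Shut the ingredient bin and draw its lid tight with the cam lock

## Robot

A 7-joint arm with a two-finger parallel gripper is mounted at the origin on a cart in front of the work surface, level with it; the furniture and walls round the work are solid. World frame = base frame: x ahead of the robot, y to its left, z up, the work surface at z = 0. Lengths are in m, angles in rad, forces in N, time in s.
With the tool pointing down it reaches from about 0.4 to 0.85 m from the base axis. Payload 4.5 kg.
Tool frame: the origin (TCP) lies midway between the tips of the shut fingers; the grasp point (between the pads) lies 19 mm behind it; z points along the fingers, y is the direction in which the jaws open and shut (so a half turn about z gives the same grasp; the last joint's range is limited). The gripper opens to 88 mm and grips with 3 to 60 N. Pads are 18 mm wide; open, the fingers measure 123 mm over their backs; the gripper's body (75 mm by 187 mm) begins 45 mm behind the grasp point.
Start: joints at [1.209, 0.689, -0.195, 1.565, 0.157, 0.902, -0.215], TCP at [0.241, -0.577, 0.204] pointing down, gripper open.
Joint ranges: [-3.01, 3.01], [-0.46, 2.08], [-1.47, 1.51], [0.13, 2.56], [-1, 4.14], [0.04, 2.09], [-2.66, 2.66]. Speed limits (rad/s): [2.57, 2.57, 3.14, 3.14, 3.14, 3.14, 3.14].

## Interface

Orientations are given as a unit quaternion [x, y, z, w].
In Python, from plant import r gives the robot as it stands. The module is installed in compiled form; this text tells all that it offers.
- The arm moves only by the shell command python3 -m jog 'ROWS' [FORCE]. ROWS is JSON, a list of rows, each an object with "translation": the shift along the tool's x, y, z in units of 40 mm (1.0 is 40 mm), a list of three; "twist": the turn about the tool's z in units of 6 degrees (1.0 is 6 degrees); "claw": the opening in per cent of the stroke, from 0 (shut) to 100 (fully open). A call has 1 to 20 rows; each row shifts and turns the commanded pose from where the row before left it, along the tool's axes as they then stand; what a row does not reach is not made up. A row lasts 1/12 s, in which the tool goes at most 41.7 mm and 7.16 degrees, less where a joint would pass 70% of its speed; a pose out of reach is approached as far as the arm can. A call is refused whole if a number of a shift passes 1 or a number of a turn 1, either way. A call with a gripper value outside its range is refused whole. The fingers move at their own pace and stop on an object; FORCE is the grip in N (left out, the last holds). Time passes only in rows, so rows that do not move let the fingers close. It gives the time, the measured TCP pose, the force and the opening at its end, in the units of the state.
- r.get_state(): the state, without advancing time (a new reading comes with each control period).
- r.snapshot(name): name is "side" or "top" or "wrist"; returns a dict with "img" (400x640x3 uint8, red, green, blue), "fx", "fy", "cx", "cy" (pixels), "origin" and "rotation" of the camera in the world; the wrist camera has in their place "T_tool_cam" (4x4, takes a point from camera to tool coordinates, whose origin is the TCP and whose axes are the flange's). Camera axes: x right, y up, looking along -z (the intrinsics and any distortion apply to the point x, -y, -z); pixel columns grow to the right and rows downward; lengths in m; the calibration is good to about 2 mm. A picture is of the moment at which its call begins: read the wrist's pose just before it. There is no depth.
- r.finish_job(): hands the job in, once; it reports no verdict.
Trained networks look in the newest picture that a camera, given by its name, has taken for a name from the list of things; names that differ only in an ending like _2 or _b are one class to them, and where a whole thing is asked for, a point or a joint stands for the part that bears it (a point fixed in the world has none). Each returns a list of dicts, best first, with "confidence" (0 to 1); they miss things now and then, are a little off and sometimes report something else, mostly with a low value. They report only what shows in the picture. A call takes as long as a camera call.
- r.spot_in(label, camera): "rect" ([left, top, right, bottom] in pixels, round what is visible of it).
- r.spot_point(label, camera): "location" ([row, column] in pixels: a listed point, or the origin of a listed thing).
The state is a dict: "clock": time; "q": joint angles; "qd": joint speeds; "joint_torque": joint torques, N m; "tool_pos": TCP position; "eef_rot": TCP orientation; "contact_force": force on the tool from outside, world axes, zero at the start; "moment": the same for the moment, N m; "opening": opening from 0.0 (shut) to 1.0 (fully open).
Only numpy, scipy, OpenCV 4.12 (cv2) and the standard library are available. Lean on these libraries where they do the work, as an engineer would, in place of code of your own. Each camera call takes 0.05 s, during which the arm holds its last target. There are 200 camera calls.

## Task

Shut the blue lid of the ingredient bin: first flip the yellow ratchet pawl free by pushing its thumb paddle fully down, then bring the lid down onto its springy seal. Press the lid down firmly and, while it is pressed, give the red cam handle a quarter turn clockwise so that its lip goes under the keeper and the lid stays drawn down tight by itself. Leave the things around the bin where they stand.

Things in the scene. Friction and masses are not known exactly. Their poses are not given: they have to be found in the camera images.
- bin: white sloping-top ingredient bin fixed to the table, 200 mm wide (its y), about 190 mm deep, 200 mm high at the back. Origin at the centre of its underside, on the table; x points to the back of the bin (away from the robot at yaw 0), y to its left, z up. Its top slopes down to the front (-x) at 35 degrees below level.
- lid_hinge (a point): middle of the lid's hinge line at the top of the bin's back edge, 90 mm behind and 200 mm above the bin's origin. The hinge line runs along the bin's y; axes as the bin's.
- lid (a joint): opening angle of the blue lid (200 x 206 mm, 8 mm thick), rad. 0 = drawn tight, its underside on the 35-degree slope through the hinge line; grows as the front edge rises. Stop at -0.015. The stiff hinge holds it where it is left; about 2 N at the handle moves it. While the pawl is engaged it cannot close below about 0.58.
- seal (a joint): the black rubber seal frame under the lid, springy, hinged on the lid's hinge line: 0 = at rest, negative = pressed in, rad. The lid first touches it at lid angle 0.060 (about 3 N at the cam handle); about 12 N there presses the lid to 0. It lifts the lid again when that is let go, unless the cam holds it.
- cam (a joint): angle of the red cam handle, rad: 0 = unlocked, bar parallel to the hinge line; grows clockwise seen looking down on the lid's outside; about 1.57 = locked, bar pointing up and down the slope (stop at 1.60). It turns easily by itself, with some drag while the lip slides under the keeper.
- keeper: steel tongue on the middle of the bin's front, under the lid's front edge; origin and axes are the lid hinge's, tilted with the slope. The cam's lip, below the lid, meets it from about 0.3 rad of cam angle on and must pass under it: it jams against its side unless the lid is pressed below about 0.035 rad (7 N or more, best 12) and kept pressed; locked, the lip holds the lid at about 0.
- cam_grip (a point): centre of the red handle bar: 80 mm long, 14 thick, 24 high; 41 mm above the lid's underside, 33 above its top face, 188 mm from the hinge line towards the lid's front edge. z points out of the lid along the cam's axis (lid shut: leaning 35 degrees from vertical to the bin's front), y along the bar. The gap between bar and lid is 21 mm.
- pawl (a joint): angle of the yellow ratchet pawl on the bin's right side (-y), rad: 0 = engaged, its hook under a steel pin of the lid's cheek plate; grows as the paddle goes down; 0.60 = fully flipped, stop. It stays where it is left and takes about 1 N at the paddle (4 N if the lid rests on the hook).
- paddle (a point): middle of the top face of the pawl's thumb paddle, 40 x 44 mm, 185 mm right of the bin's middle plane and 82 mm outside the lid's edge; it slopes up to the front when engaged. It turns about a pin parallel to the bin's y at x = 6 mm, z = 115 mm in the bin's frame; its middle goes down 31 mm from engaged to fully flipped.
- timer: white wind-up timer, 66 mm wide, 53 mm high, loose bystander; origin at its underside
- ramekin: small steel sauce cup, 65 mm wide, 37 mm high, loose bystander; origin at its underside
- spice_jar: spice jar, 47 mm wide, 98 mm high, loose bystander; origin at its underside
- tub: small printed white tub, 72 mm wide, 71 mm high, loose bystander; origin at its underside

How it is judged:
By the outcome, as a careful person would: the job done as asked, in the order asked, and still so for the second after the job is handed in, with the robot touching nothing.
It also fails if it takes over 58 s, if anything falls off the work surface, if the arm or the gripper's body presses on something with over 40 N, if the wrist force passes 120 N, or if a joint passes its speed limit or range.

## Working session

There is one attempt and no reset: what is moved stays moved. The work goes in short steps, Python scripts to look and compute and a shell command to move; the robot and the scene stay as the last step left them, time stands still between calls to the robot, and variables do not carry over. Pictures are saved under pics/ and viewed, about 8 in all and at most 12, crops included, and the job is handed in when it is done.

```bash
mkdir -p pics; cat > h.py <<'E'
from plant import r
import numpy as np, cv2, json
from scipy.spatial.transform import Rotation as R
def cam(name):
    s=r.get_state(); d=r.snapshot(name)
    if name=="wrist":
        T=np.eye(4);T[:3,:3]=R.from_quat(s['eef_rot']).as_matrix();T[:3,3]=s['tool_pos']
        T=T@np.array(d['T_tool_cam']); d['origin']=T[:3,3]; d['rotation']=T[:3,:3]
    d['origin']=np.array(d['origin']); d['rotation']=np.array(d['rotation']); return d
def ray(d,rc):
    v=np.array([(rc[1]-d['cx'])/d['fx'],-(rc[0]-d['cy'])/d['fy'],-1.])
    v=d['rotation']@v; return d['origin'],v/np.linalg.norm(v)
def onz(d,rc,z):
    o,v=ray(d,rc); return o+v*(z-o[2])/v[2]
def tri(rays):
    A=sum(np.eye(3)-np.outer(v,v) for o,v in rays); b=sum((np.eye(3)-np.outer(v,v))@o for o,v in rays)
    p=np.linalg.solve(A,b); return p,[np.linalg.norm(np.cross(p-o,v)) for o,v in rays]
def proj(d,p):
    c=d['rotation'].T@(np.array(p)-d['origin']); return [d['cy']-d['fy']*c[1]/-c[2], d['cx']+d['fx']*c[0]/-c[2]]
def save(d,n): cv2.imwrite('pics/'+n,cv2.cvtColor(d['img'],cv2.COLOR_RGB2BGR))
E
python3 - <<'E'
from h import *
s=r.get_state();print(s['clock'],s['tool_pos'],s['eef_rot'])
D={}
for c in('side','top','wrist'):
    d=cam(c);D[c]=d;save(d,c+'0.png')
    print(c,{k:np.round(d[k],3).tolist() for k in d if k!='img'})
    for l in('bin','lid_hinge','cam_grip','paddle','keeper','timer','ramekin','spice_jar','tub'):
        print(l,[(np.round(x['location'],1).tolist(),round(x['confidence'],2)) for x in r.spot_point(l,c)[:2]])
a=np.vstack([D['side']['img'],D['top']['img']])
a=cv2.resize(a,(480,600),interpolation=cv2.INTER_AREA)
E
```

```text
0.0 [ 0.24068787 -0.57603865  0.20290298] [ 9.80461486e-01  1.96709002e-01 -2.41171334e-04 -8.85914453e-04]
side {'fx': 484.814, 'fy': 484.814, 'cx': 306.359, 'cy': 194.831, 'origin': [0.54, 0.923, 0.999], 'rotation': [-0.009, 0.394, 0.919, -0.007]}
bin [([231.7, 286.9], 0.55)]
lid_hinge [([180.9, 242.0], 0.85), ([162.7, 321.8], 0.17)]
cam_grip [([165.6, 321.1], 0.61)]
paddle [([163.2, 320.5], 0.73), ([152.5, 303.4], 0.57)]
keeper []
timer [([348.3, 393.4], 0.59)]
ramekin [([174.7, 368.9], 0.63)]
spice_jar []
tub [([158.8, 251.8], 0.59)]
top {'fx': 442.82, 'fy': 442.82, 'cx': 323.114, 'cy': 206.301, 'origin': [0.433, 0.038, 1.548], 'rotation': [-0.025, 0.039, 0.713, -0.7]}
bin []
lid_hinge [([155.3, 317.3], 0.62), ([213.6, 321.8], 0.48)]
cam_grip [([211.5, 319.3], 0.59)]
paddle [([199.2, 376.1], 0.67)]
keeper []
timer [([265.3, 224.7], 0.71)]
ramekin [([263.6, 390.4], 0.74)]
spice_jar [([177.8, 237.2], 0.67)]
tub [([156.2, 405.7], 0.66)]
wrist {'fx': 354.992, 'fy': 354.992, 'cx': 320.2, 'cy': 200.237, 'T_tool_cam': [[0.0, 0.958, 0.286, 0.075], [1.0, 0.0, -0.001, 0.0], [-0.001, 0.286, -0.958, -0.181], [0.0, 0.0, 0.0, 1.0]], 'origin': [0.31, -0.548, 0.385], 'rotation': [[0.386, 0.884, 0.263], [-0.923, 0.369, 0.111], [0.001, -0.286, 0.958]]}
bin []
lid_hinge []
cam_grip []
paddle []
keeper []
timer []
ramekin []
spice_jar []
tub []
```

```bash
sed -i "s/d\['rotation'\]=np.array(d\['rotation'\]); return d/q=np.array(d['rotation']); d['rotation']=R.from_quat(q).as_matrix() if q.size==4 else q; return d/" h.py
python3 - <<'E'
from h import *
s=cam('side');t=cam('top')
P={'hinge':((180.9,242),(155.3,317.3)),'cam':((165.6,321.1),(211.5,319.3)),'paddle':((163.2,320.5),(199.2,376.1)),'paddle2':((152.5,303.4),(199.2,376.1))}
for k,(a,b) in P.items(): print(k,*tri([ray(s,a),ray(t,b)]))
for k,b in {'timer':(265.3,224.7),'ramekin':(263.6,390.4),'jar':(177.8,237.2),'tub':(156.2,405.7)}.items(): print(k,onz(t,b,0))
a=np.vstack([s['img'][60:400,130:530],t['img'][80:340,120:520]])
cv2.imwrite('pics/a.png',cv2.cvtColor(cv2.resize(a,None,fx=1,fy=1),cv2.COLOR_RGB2BGR))
b=cv2.resize(t['img'][110:310,180:440],None,fx=3,fy=3,interpolation=cv2.INTER_CUBIC);cv2.imwrite('pics/b.png',b[:,:,::-1])
c=cv2.resize(s['img'][100:300,200:440],None,fx=3,fy=3,interpolation=cv2.INTER_CUBIC);cv2.imwrite('pics/c.png',c[:,:,::-1])
E
```

```text
hinge [0.72097195 0.0257191  0.19042717] [np.float64(0.005750981439137804), np.float64(0.005750981439137939)]
cam [0.53272584 0.02337641 0.24075217] [np.float64(0.002980692509059253), np.float64(0.0029806925090594075)]
paddle [ 0.55680175 -0.16332741  0.09779827] [np.float64(0.027619424936792862), np.float64(0.02761942493679267)]
paddle2 [ 0.57967833 -0.16172382  0.13298219] [np.float64(0.0010512611374991737), np.float64(0.0010512611374989538)]
timer [0.37387018 0.35047266 0.        ]
ramekin [ 0.36847256 -0.22381963  0.        ]
jar [0.67853564 0.30701889 0.        ]
tub [ 0.74671738 -0.29080225  0.        ]
```

View pics/b.png

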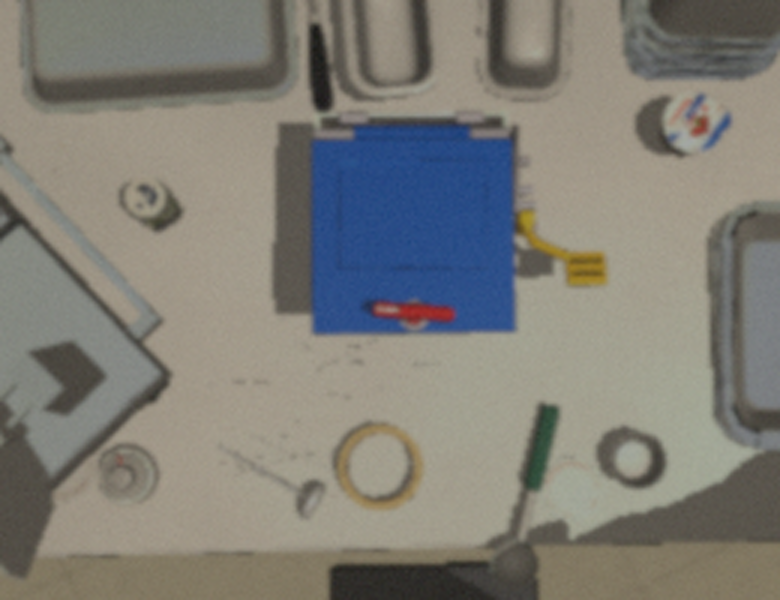

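View pics/c.png

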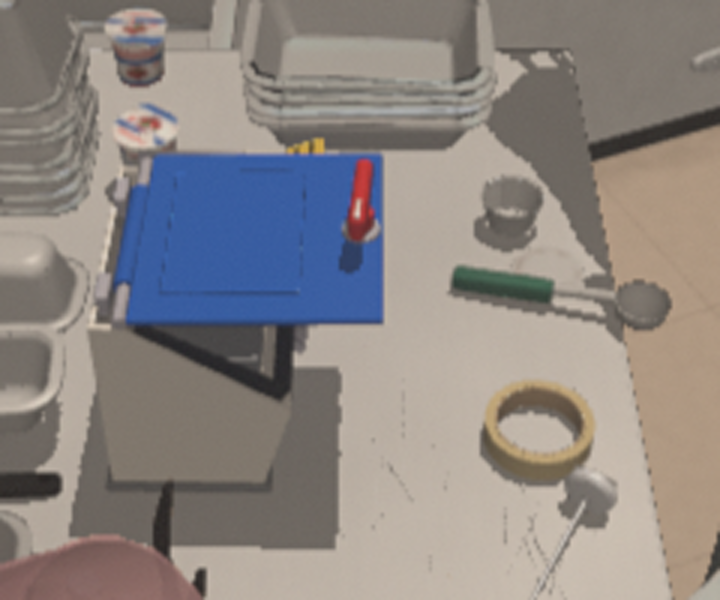

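The side view shows the lid level at about 0.6 rad, with the red bar at crop (360,200). In the top view the bar is at crop (412,312) and the yellow paddle at (587,268). Triangulation fits a bin yaw of about 0, with the hinge at about (0.721, 0.025) and the paddle at (0.580, -0.162, 0.133), matching the given 185 mm offset. I'll turn the tool, then move over the paddle.

```bash
python3 -m jog '[{"translation":[0,0,0],"twist":-0.94,"claw":0},{"translation":[0,0,0],"twist":-0.94,"claw":0},{"translation":[0,0,0],"twist":-0.94,"claw":0},{"translation":[0,0,0],"twist":-0.94,"claw":0},{"translation":[0,0,0],"twist":-0.94,"claw":0},{"translation":[0,0,0],"twist":-0.94,"claw":0},{"translation":[0,0,0],"twist":-0.94,"claw":0},{"translation":[0,0,0],"twist":-0.94,"claw":0},{"translation":[0,0,0],"twist":-0.94,"claw":0},{"translation":[0,0,0],"twist":-0.94,"claw":0},{"translation":[0,0,0],"twist":-0.94,"claw":0},{"translation":[0,0,0],"twist":-0.94,"claw":0}]' 20
python3 -m jog '[{"translation":[0.57,0.47,0],"twist":0,"claw":0},{"translation":[0.57,0.47,0],"twist":0,"claw":0},{"translation":[0.57,0.47,0],"twist":0,"claw":0},{"translation":[0.57,0.47,0],"twist":0,"claw":0},{"translation":[0.57,0.47,0],"twist":0,"claw":0},{"translation":[0.57,0.47,0],"twist":0,"claw":0},{"translation":[0.57,0.47,0],"twist":0,"claw":0},{"translation":[0.57,0.47,0],"twist":0,"claw":0},{"translation":[0.57,0.47,0],"twist":0,"claw":0},{"translation":[0.57,0.47,0],"twist":0,"claw":0},{"translation":[0.57,0.47,0],"twist":0,"claw":0},{"translation":[0.57,0.47,0],"twist":0,"claw":0},{"translation":[0.57,0.47,0],"twist":0,"claw":0},{"translation":[0.57,0.47,0],"twist":0,"claw":0},{"translation":[0.57,0.47,0],"twist":0,"claw":0},{"translation":[0,0,0],"twist":0,"claw":0}]'
python3 - <<'E'
from h import *
d=cam('wrist');save(d,'w1.png')
for l in('paddle','cam_grip'):
    for x in r.spot_point(l,'wrist')[:2]: print(l,x,onz(d,x['location'],.133))
print(r.get_state()['tool_pos'],proj(d,[.58,-.162,.133]))
E
```

```text
clock: 2.6
tool_pos: [0.2408, -0.5768, 0.2038]
eef_rot: [0.703, 0.711, -0.0, 0.0]
contact_force: [-1.0, 0.3, -0.1]
opening: 0.116
clock: 3.93
tool_pos: [0.5259, -0.2256, 0.2045]
eef_rot: [0.702, 0.713, 0.004, 0.0]
contact_force: [2.5, 0.6, 0.5]
opening: 0.005
paddle {'location': [104.1, 404.8], 'confidence': 0.82} [ 0.58478359 -0.15700002  0.133     ]
[ 0.52044208 -0.23348071  0.20359883] [np.float64(111.45556457675346), np.float64(397.32344278686327)]
```

View pics/w1.png

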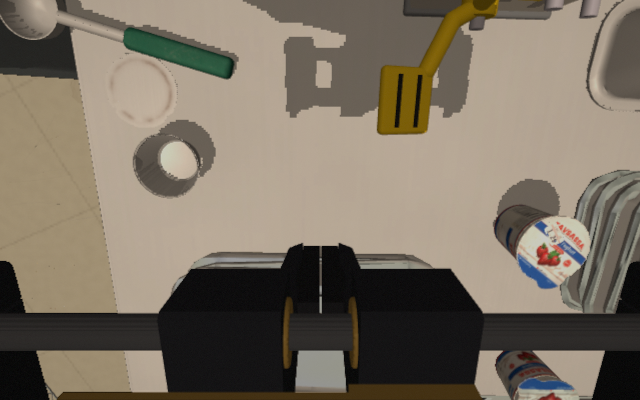

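The wrist view shows the paddle centred near (405,100), at about (0.583, -0.159) in the world, 5 mm from the first fix. Next I move over it and descend.

```bash
python3 -m jog '[{"translation":[0.46,0.39,0],"twist":0,"claw":0},{"translation":[0.46,0.39,0],"twist":0,"claw":0},{"translation":[0.46,0.39,0],"twist":0,"claw":0},{"translation":[0.46,0.39,0],"twist":0,"claw":0},{"translation":[0,0,0],"twist":0,"claw":0},{"translation":[0,0,0],"twist":0,"claw":0},{"translation":[0,0,0.4],"twist":0,"claw":0},{"translation":[0,0,0.4],"twist":0,"claw":0},{"translation":[0,0,0.4],"twist":0,"claw":0},{"translation":[0,0,0.2],"twist":0,"claw":0},{"translation":[0,0,0],"twist":0,"claw":0},{"translation":[0,0,0],"twist":0,"claw":0}]'
python3 -m jog '[{"translation":[0,0,0.2],"twist":0,"claw":0},{"translation":[0,0,0.2],"twist":0,"claw":0},{"translation":[0,0,0.2],"twist":0,"claw":0},{"translation":[0,0,0],"twist":0,"claw":0},{"translation":[0,0,0],"twist":0,"claw":0}]'
python3 -m jog '[{"translation":[0,0,0.1],"twist":0,"claw":0},{"translation":[0,0,0.1],"twist":0,"claw":0},{"translation":[0,0,0],"twist":0,"claw":0},{"translation":[0,0,0],"twist":0,"claw":0}]'
```

```text
clock: 5.08
tool_pos: [0.5821, -0.1605, 0.1477]
eef_rot: [0.706, 0.709, -0.001, -0.0]
contact_force: [0.1, 1.9, -0.6]
opening: 0.007
clock: 5.5
tool_pos: [0.5823, -0.1589, 0.1231]
eef_rot: [0.705, 0.709, -0.0, -0.0]
contact_force: [0.6, -0.7, 0.5]
opening: 0.007
clock: 5.83
tool_pos: [0.5827, -0.1589, 0.1155]
eef_rot: [0.705, 0.709, -0.0, -0.0]
contact_force: [0.0, -0.8, -0.0]
opening: 0.007
```

```bash
python3 -m jog '[{"translation":[0,0,0.1],"twist":0,"claw":0},{"translation":[0,0,0.1],"twist":0,"claw":0},{"translation":[0,0,0],"twist":0,"claw":0},{"translation":[0,0,0],"twist":0,"claw":0}]'
python3 -m jog '[{"translation":[0,0,0.1],"twist":0,"claw":0},{"translation":[0,0,0.1],"twist":0,"claw":0},{"translation":[0,0,0],"twist":0,"claw":0},{"translation":[0,0,0],"twist":0,"claw":0}]'
python3 - <<'E'
from h import *
w=cam('wrist');t=cam('top');s=cam('side')
h=lambda d,a,b,c,e,f:cv2.resize(d['img'][a:b,c:e],f)
im=np.hstack([h(w,0,400,160,560,(400,400)),h(t,160,260,270,370,(400,400))])
cv2.imwrite('pics/p2.png',im[:,:,::-1])
print(r.get_state()['contact_force'])
E
```

```text
clock: 6.17
tool_pos: [0.5825, -0.1589, 0.1074]
eef_rot: [0.705, 0.709, -0.0, -0.0]
contact_force: [-0.7, 0.6, 0.0]
opening: 0.005
clock: 6.5
tool_pos: [0.5825, -0.1589, 0.0993]
eef_rot: [0.705, 0.709, -0.0, -0.0]
contact_force: [0.3, 0.1, -0.1]
opening: 0.004
[-0.22827384 -0.83821465 -0.5151859 ]
```

View pics/p2.png

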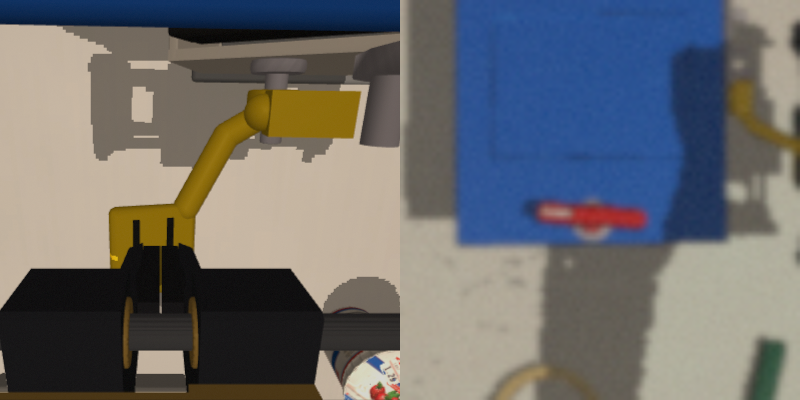

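The fingers are on the paddle at about (155,240) in the left pane. No stop force yet, so I keep pushing.

```bash
python3 -m jog '[{"translation":[0,0,0.1],"twist":0,"claw":0},{"translation":[0,0,0.1],"twist":0,"claw":0},{"translation":[0,0,0],"twist":0,"claw":0},{"translation":[0,0,0],"twist":0,"claw":0}]'
python3 -m jog '[{"translation":[0,0,0.1],"twist":0,"claw":0},{"translation":[0,0,0],"twist":0,"claw":0},{"translation":[0,0,0],"twist":0,"claw":0}]'
python3 -m jog '[{"translation":[0,0,0.1],"twist":0,"claw":0},{"translation":[0,0,0],"twist":0,"claw":0},{"translation":[0,0,0],"twist":0,"claw":0}]'
```

```text
clock: 6.98
tool_pos: [0.5825, -0.1589, 0.0913]
eef_rot: [0.705, 0.709, -0.0, -0.0]
contact_force: [-0.7, -0.6, -0.3]
opening: 0.006
clock: 7.23
tool_pos: [0.5827, -0.1589, 0.0875]
eef_rot: [0.705, 0.709, -0.0, -0.0]
contact_force: [0.2, 0.2, 1.2]
opening: 0.01
clock: 7.48
tool_pos: [0.5826, -0.1589, 0.0835]
eef_rot: [0.705, 0.709, -0.0, -0.0]
contact_force: [0.1, 0.6, 0.1]
opening: 0.005
```

```bash
python3 - <<'E'
from h import *
for c in('wrist','top','side'):
    d=cam(c)
    print(c,proj(d,[.5825,-.1589,.0835]),proj(d,[.58,-.16,.133]),[(x['location'],x['confidence']) for x in r.spot_point('paddle',c)[:2]],[(x['rect'],x['confidence']) for x in r.spot_in('paddle',c)[:2]])
    if c=='wrist': cv2.imwrite('pics/p3.png',cv2.resize(d['img'][100:400,200:440],(720,600)[::1])[:,:,::-1][:,:])
E
```

```text
wrist [np.float64(234.54015136946813), np.float64(317.6848262149572)] [np.float64(281.96303177106824), np.float64(310.83524518939544)] [([254.4, 302.2], 0.55)] [([265.7, 87.9, 495.4, 290.1], 0.56)]
top [np.float64(200.26314239182113), np.float64(373.1686642306456)] [np.float64(199.43523556707896), np.float64(375.5514542358842)] [([203.7, 376.2], 0.59)] []
side [np.float64(166.35945470397573), np.float64(302.3148916074792)] [np.float64(152.82793736951683), np.float64(302.9067519353515)] [] []
```

View pics/p3.png

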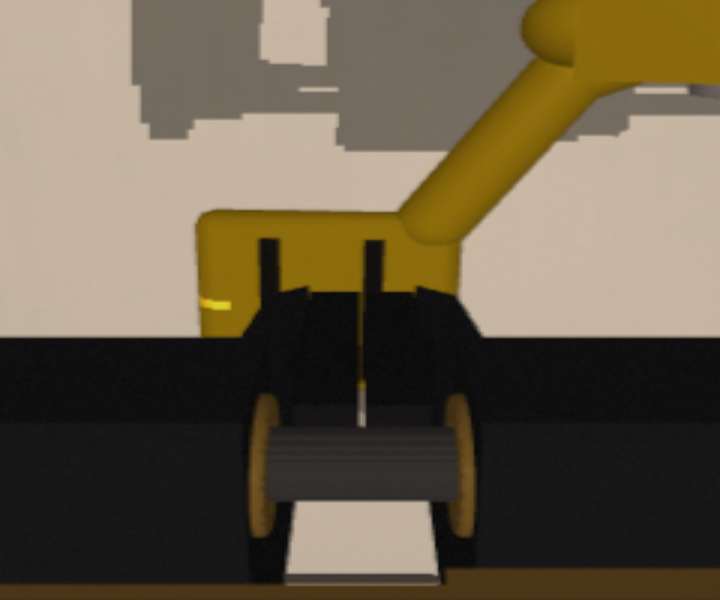

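The paddle, crop (198–460, 210–337), keeps the same apparent width as the fingers go down. So it is being pushed along, with only about 1 N of resistance. I continue to the stop.

```bash
python3 -m jog '[{"translation":[0,0,0.1],"twist":0,"claw":0},{"translation":[0,0,0],"twist":0,"claw":0},{"translation":[0,0,0],"twist":0,"claw":0}]'
python3 -m jog '[{"translation":[0,0,0.1],"twist":0,"claw":0},{"translation":[0,0,0],"twist":0,"claw":0},{"translation":[0,0,0],"twist":0,"claw":0}]'
python3 -m jog '[{"translation":[0,0,0.1],"twist":0,"claw":0},{"translation":[0,0,0],"twist":0,"claw":0},{"translation":[0,0,0],"twist":0,"claw":0}]'
```

```text
clock: 8.18
tool_pos: [0.5826, -0.1589, 0.0794]
eef_rot: [0.705, 0.709, -0.0, -0.0]
contact_force: [-0.6, -0.2, -0.5]
opening: 0.005
clock: 8.43
tool_pos: [0.5832, -0.159, 0.0772]
eef_rot: [0.705, 0.709, 0.0, 0.001]
contact_force: [-3.3, -0.1, 12.1]
opening: 0.006
clock: 8.68
tool_pos: [0.5835, -0.1592, 0.0762]
eef_rot: [0.705, 0.709, 0.0, 0.002]
contact_force: [-9.6, 2.1, 33.4]
opening: 0.004
```

The stop force came at z≈0.077, after about 31 mm of travel, so the paddle is fully down. Next I lift and go over the cam handle.

```bash
python3 -m jog '[{"translation":[0,0,-0.4],"twist":0,"claw":0},{"translation":[0,0,-0.8],"twist":0,"claw":0},{"translation":[0,0,-0.8],"twist":0,"claw":0},{"translation":[0,0,-0.8],"twist":0,"claw":0},{"translation":[0,0,-0.8],"twist":0,"claw":0},{"translation":[0,0,-0.8],"twist":0,"claw":0},{"translation":[0,0,-0.8],"twist":0,"claw":0},{"translation":[0,0,-0.8],"twist":0,"claw":0},{"translation":[0.7,-0.2,0],"twist":0,"claw":0},{"translation":[0.7,-0.2,0],"twist":0,"claw":0},{"translation":[0.7,-0.2,0],"twist":0,"claw":0},{"translation":[0.7,-0.2,0],"twist":0,"claw":0},{"translation":[0.7,-0.2,0],"twist":0,"claw":0},{"translation":[0,0,0],"twist":0,"claw":0},{"translation":[0,0,0],"twist":0,"claw":0}]'
python3 - <<'E'
from h import *
print(r.get_state()['tool_pos'])
d=cam('wrist');t=cam('top')
cv2.imwrite('pics/p4.png',np.hstack([d['img'][:,120:520],cv2.resize(t['img'][160:260,320:420],(400,400))])[:,:,::-1])
for l in('cam_grip','lid_hinge','lid','paddle'):
  for c,k in(('wrist',d),('top',t)):
    for x in r.spot_point(l,c)[:1]: print(l,c,x,onz(k,x['location'],.245))
print(proj(d,[.533,.024,.245]))
E
```

```text
clock: 9.93
tool_pos: [0.5415, -0.0174, 0.3119]
eef_rot: [0.703, 0.711, 0.0, 0.0]
contact_force: [0.4, -0.2, 0.1]
opening: 0.005
[ 0.54152112 -0.01741081  0.31187787]
cam_grip wrist {'location': [133.5, 303.8], 'confidence': 0.87} [0.53094163 0.0303569  0.245     ]
cam_grip top {'location': [214.6, 320.3], 'confidence': 0.61} [0.52615047 0.02040782 0.245     ]
lid_hinge top {'location': [157.1, 318.4], 'confidence': 0.87} [0.69826357 0.02293904 0.245     ]Traceback (most recent call last):
  File "<stdin>", line 7, in <module>
ValueError: it knows: bin, cam_grip, keeper, lid_hinge, paddle, ramekin, spice_jar, timer, tub
```

View pics/p4.png

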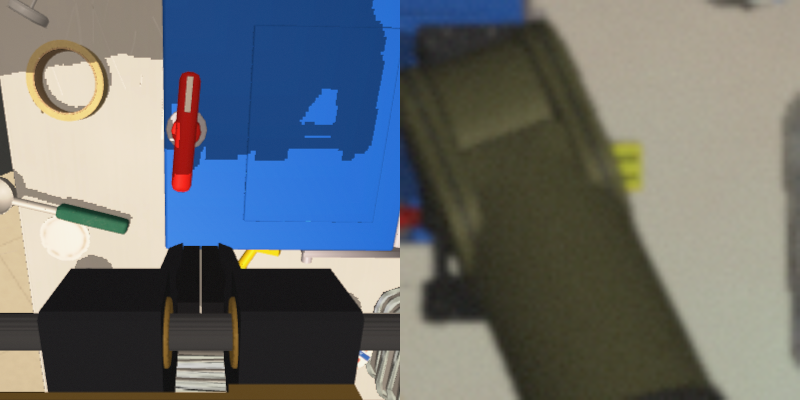

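In the wrist pane the red bar runs from about (189,75) to (182,188), centred near (186,131). That puts the cam at about (0.531, 0.025) with the lid still level. The right pane shows the paddle still down at about (628,165). I'll straddle the bar with the jaws about half open, then push the lid down with the uphill fingertip.

```bash
python3 -m jog '[{"translation":[0.35,-0.05,0],"twist":0.2,"claw":50},{"translation":[0.35,-0.05,0],"twist":0.2,"claw":50},{"translation":[0.35,-0.06,0],"twist":0.2,"claw":50},{"translation":[0,0,0],"twist":0,"claw":50},{"translation":[0,0,0],"twist":0,"claw":50},{"translation":[0,0,0],"twist":0,"claw":50},{"translation":[0,0,0.4],"twist":0,"claw":50},{"translation":[0,0,0.2],"twist":0,"claw":50},{"translation":[0,0,0],"twist":0,"claw":50},{"translation":[0,0,0],"twist":0,"claw":50}]'
python3 - <<'E'
from h import *
d=cam('wrist');save(d,'p5.png')
for x in r.spot_point('cam_grip','wrist')[:1]: print(x,onz(d,x['location'],.241))
E
```

```text
clock: 11.07
tool_pos: [0.5359, 0.022, 0.2873]
eef_rot: [0.727, 0.686, -0.001, -0.0]
contact_force: [-0.5, -0.2, 0.7]
opening: 0.503
{'location': [196.7, 312.6], 'confidence': 0.97} [0.53247868 0.03057461 0.241     ]
```

View pics/p5.png

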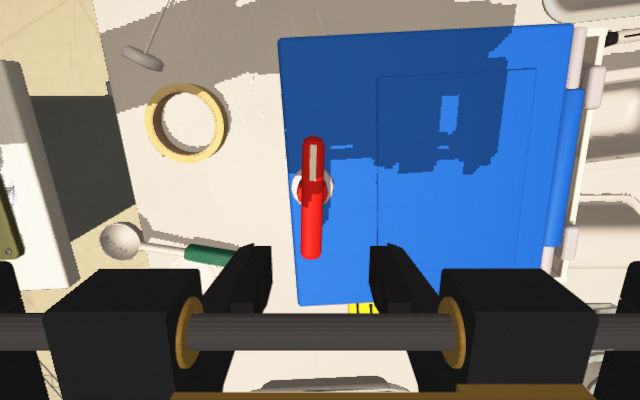

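The bar, column 312, rows 138–258, is aligned with the jaws and sits between them, with its centre at (0.5325, 0.030). I shift 7 mm in y and descend.

```bash
python3 -m jog '[{"translation":[0.18,0,0],"twist":0,"claw":50},{"translation":[0,0,0],"twist":0,"claw":50},{"translation":[0,0,0.3],"twist":0,"claw":50},{"translation":[0,0,0.4],"twist":0,"claw":50},{"translation":[0,0,0.4],"twist":0,"claw":50},{"translation":[0,0,0.4],"twist":0,"claw":50},{"translation":[0,0,0.2],"twist":0,"claw":50},{"translation":[0,0,0],"twist":0,"claw":50},{"translation":[0,0,0],"twist":0,"claw":50}]'
python3 -m jog '[{"translation":[0,0,0.3],"twist":0,"claw":50},{"translation":[0,0,0.3],"twist":0,"claw":50},{"translation":[0,0,0.3],"twist":0,"claw":50},{"translation":[0,0,0],"twist":0,"claw":50},{"translation":[0,0,0],"twist":0,"claw":50}]'
python3 -m jog '[{"translation":[0,0.04,0.3],"twist":0,"claw":50},{"translation":[0,0.04,0.3],"twist":0,"claw":50},{"translation":[0,0.04,0.2],"twist":0,"claw":50},{"translation":[0,0,0],"twist":0,"claw":50},{"translation":[0,0,0],"twist":0,"claw":50}]'
```

```text
clock: 11.92
tool_pos: [0.5367, 0.0304, 0.22]
eef_rot: [0.727, 0.687, 0.0, -0.0]
contact_force: [-0.1, 0.4, 0.2]
opening: 0.497
clock: 12.33
tool_pos: [0.537, 0.0303, 0.1844]
eef_rot: [0.727, 0.687, 0.0, 0.0]
contact_force: [0.3, 0.1, 0.1]
opening: 0.501
clock: 12.75
tool_pos: [0.5394, 0.0305, 0.1519]
eef_rot: [0.727, 0.687, -0.001, -0.001]
contact_force: [-4.2, 1.3, -2.8]
opening: 0.5
```

```bash
python3 -m jog '[{"translation":[0,0.05,0.2],"twist":0,"claw":50},{"translation":[0,0.05,0.2],"twist":0,"claw":50},{"translation":[0,0.02,0.1],"twist":0,"claw":50},{"translation":[0,0,0],"twist":0,"claw":50},{"translation":[0,0,0],"twist":0,"claw":50}]'
python3 - <<'E'
from h import *
d=cam('wrist');s=cam('side')
cv2.imwrite('pics/p6.png',np.hstack([d['img'][:,120:520],cv2.resize(s['img'][110:260,220:370],(400,400))])[:,:,::-1])
for x in r.spot_point('cam_grip','wrist')[:1]: print(x,onz(d,x['location'],.14))
z=r.get_state();print(z['contact_force'],z['q'])
E
```

```text
clock: 13.17
tool_pos: [0.5407, 0.0305, 0.1318]
eef_rot: [0.726, 0.687, -0.004, -0.003]
contact_force: [-15.0, 2.3, 3.9]
opening: 0.503
{'location': [288.7, 280.8], 'confidence': 0.73} [0.51871073 0.00289441 0.14      ]
[-14.15195358   2.27545008   3.49555426] [ 0.10917888  0.71048774 -0.4173151   1.87223237  0.44314645  0.6606751
 -0.63092667]
```

View pics/p6.png

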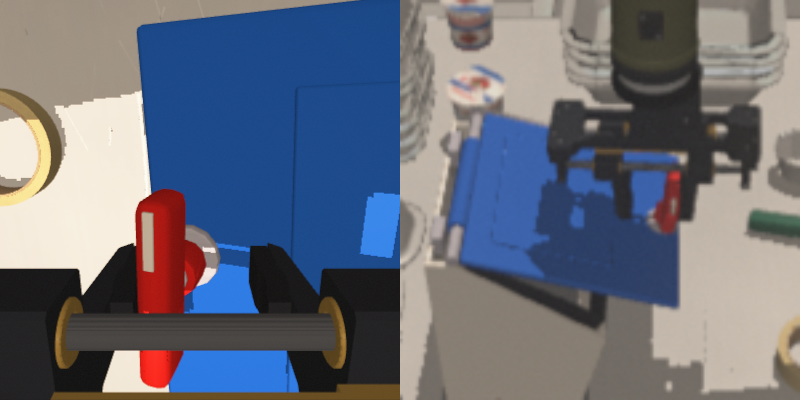

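The bar rests against the front finger, left in the wrist pane at about x=160, and the lid is still about 0.25 rad open. The bar's arc bulges forward mid-way. I shift 10 mm to the front, then continue down.

```bash
python3 -m jog '[{"translation":[0,-0.15,0],"twist":0,"claw":55},{"translation":[0,-0.15,0],"twist":0,"claw":55},{"translation":[0,0,0],"twist":0,"claw":55},{"translation":[0,0,0],"twist":0,"claw":55}]'
python3 -m jog '[{"translation":[0,0.03,0.15],"twist":0,"claw":55},{"translation":[0,0.03,0.15],"twist":0,"claw":55},{"translation":[0,0,0],"twist":0,"claw":55},{"translation":[0,0,0],"twist":0,"claw":55}]'
```

```text
clock: 13.65
tool_pos: [0.5352, 0.0301, 0.1325]
eef_rot: [0.727, 0.687, 0.001, 0.001]
contact_force: [-0.1, -0.0, -0.1]
opening: 0.549
clock: 13.98
tool_pos: [0.5365, 0.0299, 0.119]
eef_rot: [0.727, 0.687, -0.0, -0.0]
contact_force: [-0.5, -0.5, -0.1]
opening: 0.552
```

```bash
python3 -m jog '[{"translation":[0,0.05,0.1],"twist":0,"claw":55},{"translation":[0,0.03,0.05],"twist":0,"claw":55},{"translation":[0,0,0],"twist":0,"claw":55},{"translation":[0,0,0],"twist":0,"claw":55}]'
python3 -m jog '[{"translation":[0,0.05,0.1],"twist":0,"claw":55},{"translation":[0,0,0.05],"twist":0,"claw":55},{"translation":[0,0,0],"twist":0,"claw":55},{"translation":[0,0,0],"twist":0,"claw":55}]'
python3 - <<'E'
from h import *
d=cam('wrist');s=cam('side')
cv2.imwrite('pics/p7.png',np.hstack([d['img'][:,120:520],cv2.resize(s['img'][110:260,220:370],(400,400))])[:,:,::-1])
print(r.get_state()['contact_force'])
E
```

```text
clock: 14.32
tool_pos: [0.5398, 0.0299, 0.1135]
eef_rot: [0.727, 0.687, -0.0, -0.0]
contact_force: [-1.0, 1.0, -0.3]
opening: 0.551
clock: 14.65
tool_pos: [0.5416, 0.0298, 0.1075]
eef_rot: [0.727, 0.687, -0.0, -0.0]
contact_force: [0.1, 0.5, 0.1]
opening: 0.55
[-0.40812828 -0.02243767 -0.14355108]
```

View pics/p7.png

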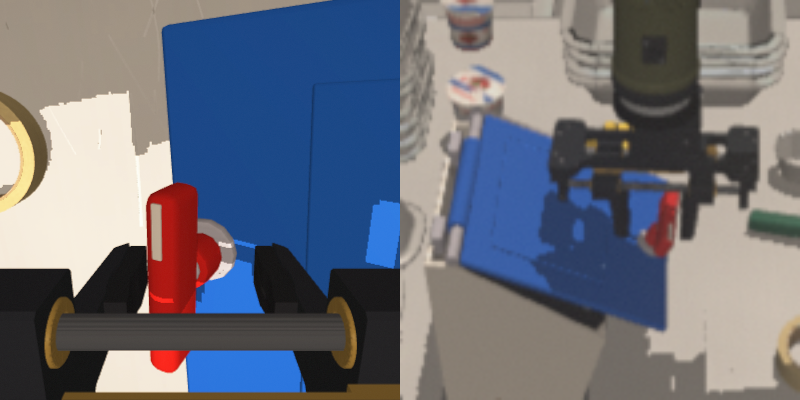

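The bar is now clear between the fingers (148–197, with the jaws at 140 and 255) and the lid is lower but not yet shut. I continue with an eye on the force.

```bash
python3 -m jog '[{"translation":[0,0.0,0.1],"twist":0,"claw":55},{"translation":[0,0,0.05],"twist":0,"claw":55},{"translation":[0,0,0],"twist":0,"claw":55},{"translation":[0,0,0],"twist":0,"claw":55}]'
python3 -m jog '[{"translation":[0,0.0,0.1],"twist":0,"claw":55},{"translation":[0,0,0.05],"twist":0,"claw":55},{"translation":[0,0,0],"twist":0,"claw":55},{"translation":[0,0,0],"twist":0,"claw":55}]'
python3 - <<'E'
from h import *
d=cam('wrist');s=cam('side')
save(d,'w8.png')
print([(x['location'],x['confidence']) for c in('side','wrist') for x in r.spot_point('cam_grip',c)[:1]])
L=[o for o in r.spot_point('cam_grip','side')[:1]]
for o in L:
    # intersect side ray with plane y=0.03
    p,v=ray(s,o['location']); print(p+v*(0.03-p[1])/v[1])
o=r.spot_point('lid_hinge','side')[:1]
for k in o:
    p,v=ray(s,k['location']); print('hinge',k['confidence'],p+v*(0.027-p[1])/v[1])
# front left lid corner: blue max col in side
b=s['img'].astype(int); m=(b[...,2]>b[...,0]+40)&(b[...,2]>70); m[:130]=0
ys,xs=np.nonzero(m[:,200:400]); i=np.argmax(xs+ys); c=(ys[i],xs[i]+200)
p,v=ray(s,c); q=p+v*(0.128-p[1])/v[1]; print('corner',c,q)
E
```

```text
clock: 15.08
tool_pos: [0.5415, 0.0298, 0.1015]
eef_rot: [0.727, 0.687, -0.0, -0.0]
contact_force: [-0.3, 0.6, 0.0]
opening: 0.548
clock: 15.42
tool_pos: [0.5415, 0.0298, 0.0955]
eef_rot: [0.727, 0.687, -0.0, -0.0]
contact_force: [-0.3, -0.3, -0.1]
opening: 0.551
[([194.6, 319.9], 0.48), ([274.8, 302.6], 0.64)]
[0.53194505 0.03       0.14972045]
hinge 0.91 [0.72690667 0.027      0.18489877]
corner (np.int64(236), np.int64(316)) [0.5412746  0.128      0.10220438]
```

```bash
python3 -m jog '[{"translation":[0,0.0,0.1],"twist":0,"claw":55},{"translation":[0,0,0.05],"twist":0,"claw":55},{"translation":[0,0,0],"twist":0,"claw":55},{"translation":[0,0,0],"twist":0,"claw":55}]'
python3 - <<'E'
from h import *
d=cam('wrist');s=cam('side')
z=r.get_state();print(z['contact_force'])
im=cv2.resize(s['img'][130:250,240:360],(600,600),interpolation=cv2.INTER_CUBIC)
T=np.array(z['tool_pos'])
for p,c in((T,(0,255,0)),(T+[.024,0,0],(255,255,0)),(T-[.024,0,0],(255,0,255)),([.723,.128,.20],(255,255,255)),([.543,.128,.102],(255,255,255))):
    a=proj(s,p); cv2.drawMarker(im,(int((a[1]-240)*5),int((a[0]-130)*5)),c,0,14,2)
cv2.imwrite('pics/p8.png',im[:,:,::-1])
E
```

```text
clock: 16.05
tool_pos: [0.5415, 0.0297, 0.0894]
eef_rot: [0.727, 0.687, -0.0, -0.0]
contact_force: [-0.4, 0.5, -1.1]
opening: 0.548
[ 0.56869163  0.03163543 -0.26108431]
```

View pics/p8.png

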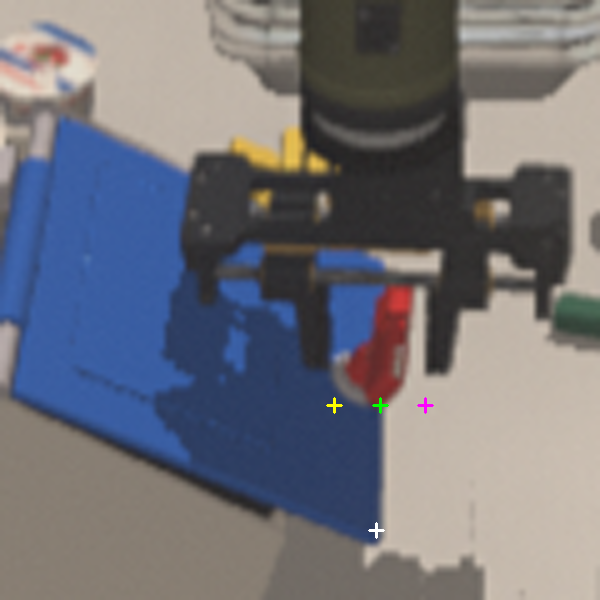

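The image shows the bar between the fingers, with the real tips at about row 370. They sit roughly 20 mm above the projected TCP (row 405), which agrees with the paddle contact offset. The lid corner is at (378,540), about 0.06 rad. So I keep going by force.

```bash
python3 -m jog '[{"translation":[0,0.02,0.1],"twist":0,"claw":55},{"translation":[0,0.02,0.05],"twist":0,"claw":55},{"translation":[0,0,0],"twist":0,"claw":55},{"translation":[0,0,0],"twist":0,"claw":55}]'
python3 -m jog '[{"translation":[0,0.0,0.1],"twist":0,"claw":55},{"translation":[0,0,0],"twist":0,"claw":55},{"translation":[0,0,0],"twist":0,"claw":55}]'
python3 -m jog '[{"translation":[0,0.0,0.1],"twist":0,"claw":55},{"translation":[0,0,0],"twist":0,"claw":55},{"translation":[0,0,0],"twist":0,"claw":55}]'
```

```text
clock: 16.48
tool_pos: [0.5442, 0.0299, 0.084]
eef_rot: [0.727, 0.687, 0.001, 0.0]
contact_force: [0.1, -0.5, 3.5]
opening: 0.548
clock: 16.73
tool_pos: [0.545, 0.03, 0.0806]
eef_rot: [0.727, 0.687, 0.001, 0.001]
contact_force: [0.1, -0.9, 8.2]
opening: 0.549
clock: 16.98
tool_pos: [0.546, 0.0301, 0.0772]
eef_rot: [0.727, 0.687, 0.002, 0.002]
contact_force: [0.3, 0.3, 11.5]
opening: 0.547
```

Seal contact is confirmed: 3.5, then 8, then 11.5 N. I press a bit more and close on the bar while following it down.

```bash
python3 -m jog '[{"translation":[0,0.0,0.06],"twist":0,"claw":55},{"translation":[0,0,0.03],"twist":0,"claw":45},{"translation":[0,0,0.04],"twist":0,"claw":35},{"translation":[0,0,0.04],"twist":0,"claw":25},{"translation":[0,0,0],"twist":0,"claw":10},{"translation":[0,0,0],"twist":0,"claw":10},{"translation":[0,0,0],"twist":0,"claw":10},{"translation":[0,0,0],"twist":0,"claw":10}]' 35
```

```text
clock: 17.65
tool_pos: [0.548, 0.0302, 0.0714]
eef_rot: [0.727, 0.687, 0.004, 0.003]
contact_force: [0.9, -1.8, 16.5]
opening: 0.375
```

```bash
python3 -m jog '[{"translation":[0,0,0],"twist":0,"claw":10},{"translation":[0,0,0],"twist":0,"claw":10},{"translation":[0,0,0],"twist":0,"claw":10},{"translation":[0,0,0],"twist":0,"claw":10}]'
python3 - <<'E'
from h import *
d=cam('wrist');s=cam('side');save(d,'w9.png')
im=np.hstack([d['img'][:,120:520],cv2.resize(s['img'][130:250,240:360],(400,400),interpolation=cv2.INTER_CUBIC)])
cv2.imwrite('pics/p9.png',im[:,:,::-1])
E
```

```text
clock: 17.98
tool_pos: [0.548, 0.0301, 0.0714]
eef_rot: [0.727, 0.687, 0.004, 0.003]
contact_force: [0.8, -1.3, 15.7]
opening: 0.381
```

View pics/p9.png

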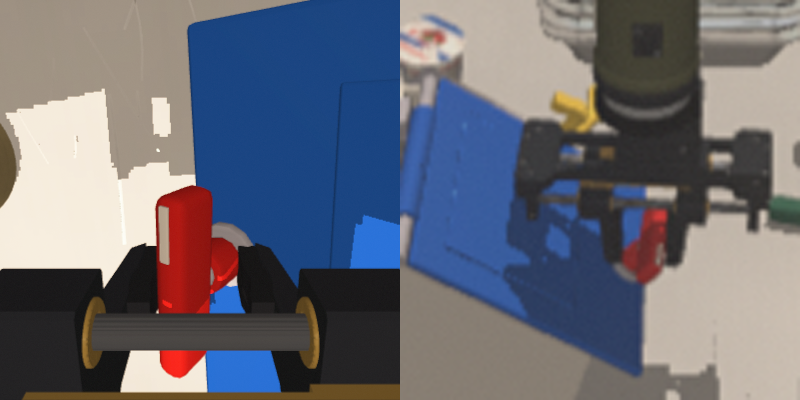

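The jaws hold the bar's top-front edge and the cam post, and the lid looks nearly shut (right pane, lid parallel to the bin top). I lower the grip force and twist clockwise in steps while keeping about 16 N or more of press.

```bash
python3 -m jog '[{"translation":[0,0,0.05],"twist":0,"claw":10},{"translation":[0,0,0.03],"twist":0.7,"claw":10},{"translation":[0,0,0.02],"twist":0.7,"claw":10},{"translation":[0,0,0.02],"twist":0.7,"claw":10},{"translation":[0,0,0],"twist":0,"claw":10}]' 18
python3 -m jog '[{"translation":[0,0,0.02],"twist":0.7,"claw":10},{"translation":[0,0,0.02],"twist":0.7,"claw":10},{"translation":[0,0,0.02],"twist":0.7,"claw":10},{"translation":[0,0,0],"twist":0,"claw":10}]'
python3 - <<'E'
from h import *
z=r.get_state();print(z['contact_force'],z['moment'],z['opening'])
E
```

```text
clock: 18.5
tool_pos: [0.5488, 0.0316, 0.0694]
eef_rot: [0.798, 0.603, 0.006, 0.003]
contact_force: [-3.6, -0.1, 38.1]
opening: 0.378
clock: 18.83
tool_pos: [0.55, 0.033, 0.0685]
eef_rot: [0.859, 0.512, 0.008, 0.003]
contact_force: [-7.6, 2.7, 51.3]
opening: 0.358
[-7.59428565  2.71531778 51.2811771 ] [ 0.18285568 -0.29754365  0.4642757 ] 0.35762271430587733
```

```bash
python3 -m jog '[{"translation":[0,0,-0.05],"twist":0.7,"claw":10},{"translation":[0,0,0],"twist":0.7,"claw":10},{"translation":[0,0,0],"twist":0.7,"claw":10},{"translation":[0,0,0],"twist":0,"claw":10}]'
cat >> h.py <<'E'
def red(d):
    b=d['img'].astype(int); m=(b[...,0]>90)&(b[...,1]<70)&(b[...,2]<80)
    y,x=np.nonzero(m); e=np.cov(x,y); w,V=np.linalg.eigh(e); v=V[:,1]; return m.sum(),x.mean(),y.mean(),np.degrees(np.arctan2(v[1],v[0]))%180
E
python3 - <<'E'
from h import *
d=cam('wrist');s=cam('side')
o=cv2.imread('pics/w9.png')[:,:,::-1]
print(red({'img':o}),red(d),red(s))
im=np.hstack([d['img'][:,120:520],cv2.resize(s['img'][130:250,240:360],(400,400),interpolation=cv2.INTER_CUBIC)])
cv2.imwrite('pics/p10.png',im[:,:,::-1])
E
```

```text
clock: 19.17
tool_pos: [0.5505, 0.0309, 0.0692]
eef_rot: [0.911, 0.413, 0.008, 0.002]
contact_force: [-0.4, -0.1, 38.3]
opening: 0.326
(np.int64(8207), np.float64(310.7844522968198), np.float64(266.34373096137443), np.float64(94.3535960718473)) (np.int64(5149), np.float64(315.1196348805593), np.float64(270.4729073606525), np.float64(106.65695784011005)) (np.int64(2051), np.float64(116.76450511945393), np.float64(218.4290589956119), np.float64(174.06273635892748))
```

View pics/p10.png

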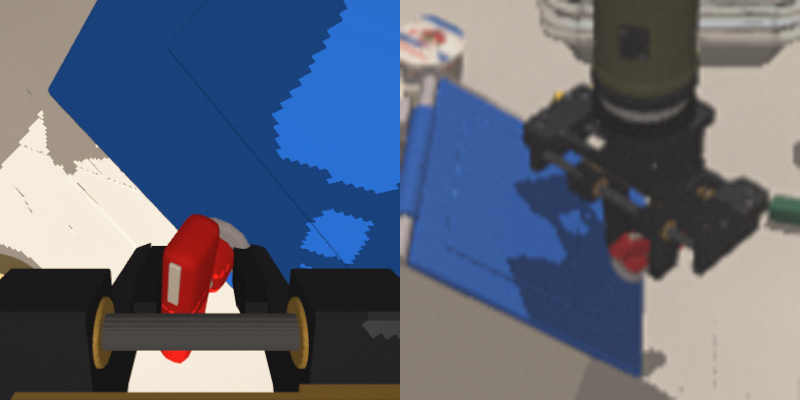

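The bar is following the jaws: tool yaw has gone from 87° to 49° and the bar stays in the grip. I continue.

```bash
python3 -m jog '[{"translation":[0,0,-0.02],"twist":0.7,"claw":5},{"translation":[0,0,0],"twist":0.7,"claw":5},{"translation":[0,0,0],"twist":0.7,"claw":5},{"translation":[0,0,0],"twist":0,"claw":5}]' 25
python3 -m jog '[{"translation":[0,0,0],"twist":0.7,"claw":5},{"translation":[0,0,0],"twist":0.7,"claw":5},{"translation":[0,0,0],"twist":0.7,"claw":5},{"translation":[0,0,0],"twist":0,"claw":5}]'
```

```text
clock: 19.6
tool_pos: [0.5507, 0.0297, 0.0684]
eef_rot: [0.951, 0.309, 0.007, 0.002]
contact_force: [3.2, -0.3, 23.4]
opening: 0.283
clock: 19.93
tool_pos: [0.5502, 0.0292, 0.0677]
eef_rot: [0.979, 0.204, 0.007, 0.001]
contact_force: [5.8, -2.0, 20.4]
opening: 0.256
```

```bash
python3 - <<'E'
from h import *
d=cam('wrist');print(red(d)); save(d,'w11.png'); print(r.get_state()['contact_force'],r.get_state()['moment'])
E
```

```text
(np.int64(3638), np.float64(318.9898295766905), np.float64(272.79906542056074), np.float64(110.82301667882668))
[ 3.58633968 -2.61283567 18.95271558] [-0.48076756 -1.16137733 -0.10949704]
```

```bash
python3 -m jog '[{"translation":[0,0,0],"twist":0.7,"claw":5},{"translation":[0,0,0],"twist":0.7,"claw":5},{"translation":[0,0,0],"twist":0.7,"claw":5},{"translation":[0,0,0],"twist":0,"claw":5}]' 30
python3 -m jog '[{"translation":[0,0,0],"twist":0.7,"claw":5},{"translation":[0,0,0],"twist":0.7,"claw":5},{"translation":[0,0,0],"twist":0.7,"claw":5},{"translation":[0,0,0],"twist":0,"claw":5},{"translation":[0,0,0],"twist":0,"claw":5}]'
```

```text
clock: 20.32
tool_pos: [0.5492, 0.0297, 0.0674]
eef_rot: [0.995, 0.095, 0.006, 0.0]
contact_force: [3.4, -0.6, 18.2]
opening: 0.242
clock: 20.73
tool_pos: [0.5485, 0.0306, 0.0671]
eef_rot: [1.0, -0.012, 0.005, -0.001]
contact_force: [2.3, 0.4, 16.8]
opening: 0.242
```

```bash
python3 - <<'E'
from h import *
d=cam('wrist');print(red(d)); save(d,'w12.png'); print(r.get_state()['contact_force'],r.get_state()['moment'])
E
```

```text
(np.int64(3644), np.float64(320.92508232711305), np.float64(273.0581778265642), np.float64(87.55390302594647))
[ 3.02851338  0.66877209 15.86124147] [ 0.35490025 -0.67427005  0.14873878]
```

The tool is at about -1° yaw with the bar lined up. I overtwist a little to reach the locked stop, then check.

```bash
python3 -m jog '[{"translation":[0,0,0],"twist":0.6,"claw":5},{"translation":[0,0,0],"twist":0.6,"claw":5},{"translation":[0,0,0],"twist":0.5,"claw":5},{"translation":[0,0,0],"twist":0,"claw":5},{"translation":[0,0,0],"twist":0,"claw":5}]'
python3 - <<'E'
from h import *
d=cam('wrist');print(red(d)); save(d,'w13.png'); z=r.get_state();print(z['contact_force'],z['moment'],z['q'])
E
```

```text
clock: 21.2
tool_pos: [0.547, 0.0315, 0.067]
eef_rot: [0.995, -0.1, 0.004, -0.001]
contact_force: [0.4, 1.8, 19.6]
opening: 0.235
(np.int64(3931), np.float64(318.59959297888577), np.float64(267.68074281353347), np.float64(78.24973302942836))
[-0.14985252  1.28058916 18.72837235] [ 0.86091815 -0.1302493   0.39985885] [-0.18774473  0.79621368  0.07869923  1.92754878 -0.14226792  0.41504755
 -1.7740464 ]
```

While the tool turned 10° the bar turned only about 1°, so the cam is at its stop. I open, lift straight up and look.

```bash
python3 -m jog '[{"translation":[0,0,0],"twist":-0.6,"claw":60},{"translation":[0,0,0],"twist":-0.5,"claw":60},{"translation":[0,0,0],"twist":0,"claw":60},{"translation":[0,0,0],"twist":0,"claw":60},{"translation":[0,0,0],"twist":0,"claw":60},{"translation":[0,0,0],"twist":0,"claw":60},{"translation":[0,0,-0.2],"twist":0,"claw":60},{"translation":[0,0,-0.4],"twist":0,"claw":60},{"translation":[0,0,-0.6],"twist":0,"claw":60},{"translation":[0,0,-0.8],"twist":0,"claw":60},{"translation":[0,0,-0.8],"twist":0,"claw":60},{"translation":[0,0,-0.8],"twist":0,"claw":60},{"translation":[0,0,-0.8],"twist":0,"claw":60},{"translation":[0,0,0],"twist":0,"claw":60},{"translation":[0,0,0],"twist":0,"claw":60}]'
python3 - <<'E'
from h import *
d=cam('wrist');s=cam('side');print(red(d))
im=np.hstack([d['img'][:,120:520],cv2.resize(s['img'][130:250,240:360],(400,400),interpolation=cv2.INTER_CUBIC)])
cv2.imwrite('pics/p14.png',im[:,:,::-1])
c=(0,0);b=s['img'].astype(int); m=(b[...,2]>b[...,0]+40)&(b[...,2]>70); m[:130]=0
ys,xs=np.nonzero(m[:,200:400]); i=np.argmax(xs+ys); c=(ys[i],xs[i]+200)
p,v=ray(s,c); print('corner',c,p+v*(0.13-p[1])/v[1])
for a in(0,.03,.06,.1):
    f=a-np.radians(35); q=[.723-.206*np.cos(f)+.008*np.sin(f),.13,.2+.206*np.sin(f)+.008*np.cos(f)]; print(a,q,proj(s,q))
t=cam('top')
for l in('timer','ramekin','spice_jar','tub'): print(l,[np.round(onz(t,x['location'],0),3) for x in r.spot_point(l,'top')[:1]])
E
```

```text
clock: 22.5
tool_pos: [0.5445, 0.0298, 0.2427]
eef_rot: [0.999, -0.044, 0.002, -0.0]
contact_force: [-0.3, 0.0, -0.5]
opening: 0.601
(np.int64(1343), np.float64(320.2338049143708), np.float64(206.68056589724497), np.float64(85.74668985065846))
corner (np.int64(241), np.int64(312)) [0.55115282 0.13       0.08571545]
0 [np.float64(0.5496660673856594), 0.13, np.float64(0.08839647046599647)] [np.float64(240.2917553962727), np.float64(312.5963488197756)]
0.03 [np.float64(0.5463964581127546), 0.13, np.float64(0.09364592629861347)] [np.float64(238.8995824355049), np.float64(313.9145312896093)]
0.06 [np.float64(0.543285780107167), 0.13, np.float64(0.0989910936188771)] [np.float64(237.47257611803153), np.float64(315.1763844053458)]
0.1 [np.float64(0.5393902534014856), 0.13, np.float64(0.10625854196765804)] [np.float64(235.51700423285544), np.float64(316.76867532304806)]
timer [array([0.368, 0.354, 0.   ])]
ramekin [array([ 0.373, -0.224,  0.   ])]
spice_jar []
tub [array([ 0.74 , -0.296,  0.   ])]
```

With the robot clear, the lid corner is at pixel (241,312). The model puts it at (240.3,312.6) for angle 0 and (237.5,315.2) for 0.06 rad, so the lid is held shut. One last check after a second, then I hand in.

```bash
python3 -m jog '[{"translation":[0,0,-0.5],"twist":0,"claw":60},{"translation":[0,0,-0.5],"twist":0,"claw":60},{"translation":[0,0,0],"twist":0,"claw":60},{"translation":[0,0,0],"twist":0,"claw":60},{"translation":[0,0,0],"twist":0,"claw":60},{"translation":[0,0,0],"twist":0,"claw":60},{"translation":[0,0,0],"twist":0,"claw":60},{"translation":[0,0,0],"twist":0,"claw":60},{"translation":[0,0,0],"twist":0,"claw":60},{"translation":[0,0,0],"twist":0,"claw":60}]'
python3 - <<'E'
from h import *
s=cam('side');d=cam('wrist')
b=s['img'].astype(int); m=(b[...,2]>b[...,0]+40)&(b[...,2]>70); m[:130]=0
ys,xs=np.nonzero(m[:,200:400]); i=np.argmax(xs+ys); c=(ys[i],xs[i]+200); print(c,red(d))
if c[0]>=239: print(r.finish_job())
E
```

```text
clock: 23.68
tool_pos: [0.5432, 0.0297, 0.2802]
eef_rot: [0.999, -0.044, -0.0, 0.0]
contact_force: [0.8, -0.2, -0.1]
opening: 0.602
(np.int64(241), np.int64(312)) (np.int64(997), np.float64(319.08525576730193), np.float64(180.52657973921765), np.float64(90.4141157630288))
the job is handed in; nothing more can be done
None
```

The bin lid is shut and locked, and I handed the job in at about 24 s. I pushed the yellow paddle down to its stop, pressed the lid onto its seal, and turned the red cam handle a quarter turn clockwise under press.

**Pawl:** the stop showed as a force rise to 33 N after about 31 mm of paddle travel. I did not measure the pawl again after that, only saw the paddle still down in one later picture.

**Lid:** with the robot clear, the lid corner stayed at pixel (241, 312) in two checks about 1 s apart. The shut position predicts (240.3, 312.6), so the lid is drawn down tight and did not spring back.

**Cam:** the bar points up and down the slope to within about 5° and met its stop. It turned only about 1° during a 10° overtwist.

**Press force:** it reached about 51 N at the wrist for a moment while I twisted, then stayed between about 16 and 38 N. The wrist limit is 120 N.

**Things around the bin:** the timer, ramekin and tub were re-detected within about 8 mm of their first positions, which is about the detection noise. The network missed the spice jar in the last top view, so I did not confirm its position, but the arm went nowhere near it.

**Disagreements:**
- The fingertips sat about 20 mm higher in the side picture than the reported TCP height, so I worked the contacts by force.
- The last picture could not be viewed because the 12-picture limit was reached, so the final checks are numerical only.

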